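# Close the draught shield and tare the balance

## Task

Tare the laboratory balance with the empty beaker standing on its pan: with the fingertips, slide the glass top of its draught shield fully shut, and only then gently press the wide tare bar on its front panel all the way down and let it spring back. Press none of the other keys, and leave the beaker, the tube rack, the pump bottle and the pen pot where they stand.

Things in the scene. Friction and masses are not known exactly. Their poses are not given: they have to be found in the camera images.
- balance: White balance fixed to the bench: 205 mm wide (own y), 340 mm long (own x from -180 to +160 mm), 189 mm high (207 mm with the lid's lip). Origin on the bench under the middle of its width. Its front with the keys (own -x) faces roughly towards the robot; own +y is to the left seen from the front; z up. Round steel pan 110 mm across at x = +60 mm, 88 mm high. Do not lean on it: at most 30 N.
- shield_front (a point): Middle of the upper edge of the draught shield's front glass. The shield is a box of glass walls round the pan, on the balance's x from -35 to +155 mm and y from -95 to +95 mm, 185 mm high, open at the top where its glass lid has been slid back. Axes as the balance.
- panel (a point): Centre of the flat, low front panel, which carries a row of four keys near the front edge and a blank display behind them. It runs from the balance's x = -180 to -35 mm, 45 mm high at the front edge and 65 mm at the shield (8 degrees of slope).
- shield_top (a joint): The sliding glass top (lid) of the shield: 0 = fully shut; else how far, in m, it is slid back along the balance's +x (range 0 to 0.095, starts 0.05 to 0.085). It slides level with about 1.5 N of friction, stays where it is left and has a hard stop at 0. Glass 180 mm long, 4 mm thick, upper face 189 mm above the bench.
- lip (a point): Grey finger lip across the lid near its front edge, 150 mm wide along the balance's y. This point: middle of its upright rear face (looking to the balance's +x), 9 mm above the lid's glass; the face is 18 mm high, with 148 mm of flat glass behind it for the fingertips. Pushing this face along the balance's -x shuts the lid. The lip slopes down in front. Moves with the lid; axes as the balance.
- tare (a joint): The tare bar: 0 = up, 0.005 m = all the way down. It counts as pressed beyond 0.003 m. It goes down at right angles to the sloping panel, against a spring (0.6 N at the start, 4 N all the way down), and springs back up when let go.
- tare_top (a point): Centre of the top of the tare bar, the one wide key, at the right of the row (balance's y = -45 mm): 24 mm (x) by 70 mm (y), dark grey like the others, its top 7 mm above the panel when up, 2 mm when down. Its axes are tipped 8 degrees with the panel. The shield's front glass stands about 110 mm behind it and rises about 130 mm above it.
- key_inner (a joint): Small square key 16 mm wide, next to the tare bar: 0 = up, 0.005 = down. Not to be pressed.
- key_inner_top (a point): Centre of the top of that square key, 71 mm to the left (balance's +y) of the tare bar's centre.
- key_middle (a joint): Second small square key 16 mm wide: 0 = up, 0.005 = down. Not to be pressed.
- key_middle_top (a point): Centre of the top of the second square key, 97 mm to the left of the tare bar's centre.
- key_power (a joint): Round power key 18 mm across, at the left end of the row: 0 = up, 0.005 = down. Not to be pressed.
- key_power_top (a point): Centre of the top of the round power key, 125 mm to the left of the tare bar's centre.
- beaker: Empty glass beaker, 50 mm across and 68 mm high, standing loose on the balance's pan inside the shield. Origin at the centre of its underside, z up. Leave alone.
- rack: Loose blue grid rack for tubes, 106 mm (x) by 85 mm (y) by 70 mm high, beside the balance, with three capped tubes standing in it up to 105 mm above the bench. Origin at the centre of its underside, z up. Leave alone.
- tube0: Capped clear tube, 16 mm across, 102 mm long, standing in the rack. Origin at the centre of its foot. Leave alone.
- tube1: A second such tube in the rack.
- tube2: A third such tube in the rack.
- gel_bottle: Loose hand-gel pump bottle, 68 mm across, 187 mm high with its pump. Origin at the centre of its underside. Leave alone.
- pen_pot: Loose grey pen pot, 76 mm across and 95 mm high, with pens up to 155 mm high. Origin at the centre of its underside. Leave alone.

How it is judged:
On the way, in this order (a step that is already met when the one before it is completed fails the run):
1. the glass top of the draught shield is fully shut (value of joint shield_top below 0.003 m), for 0.2 s.
2. the tare bar is pressed down (value of joint tare above 0.003 m), for 0.1 s.
At the end, for the whole second after the job is handed in: The glass top is shut to within 3 mm, the tare bar has been pressed (more than 3 mm of its 5 mm) after that and has sprung back up (within 1.5 mm), the beaker stands upright on the pan within 6 mm of where it was, and the rack, the bottle and the pen pot are within 10 mm of where they were (value of joint shield_top below 0.003 m and value of joint tare below 0.0015 m and distance of beaker from where it was at the start of the episode below 0.006 m and angle between beaker's own z axis and vertical below 0.1 rad and linear speed of beaker below 0.02 m/s and distance of each of rack, gel_bottle, pen_pot from where it was at the start of the episode below 0.01 m); the robot touches nothing.
It fails at once if the tare bar is pressed while the draught shield is still open (value of joint tare above 0.002 m and value of joint shield_top above 0.004 m).
It fails at once if another key is pressed (value of joint any of key_inner, key_middle, key_power above 0.002 m).
It fails at once if the balance is pressed or struck with more than 30 N (contact force between any of the fingers, the arm and balance above 30 N).
It fails at once if the beaker is shifted or lifted (distance of beaker from where it was at the start of the episode above 0.006 m).
It fails at once if the rack, a tube in it, the pump bottle or the pen pot is shifted, tipped or lifted (distance of any of rack, gel_bottle, pen_pot from where it was at the start of the episode above 0.01 m or distance of any of tube0, tube1, tube2 from where it was at the start of the episode above 0.012 m or angle between any of gel_bottle, pen_pot's own z axis and vertical above 0.2 rad).
It also fails if it takes over 48 s, if anything falls off the work surface, if the arm or the gripper's body presses on something with over 40 N, if the wrist force passes 120 N, or if a joint passes its speed limit or range.

## Robot

A 7-joint arm with a two-finger parallel gripper is mounted at the origin on the work surface. World frame = base frame: x ahead of the robot, y to its left, z up, the work surface at z = 0. Lengths are in m, angles in rad, forces in N, time in s.
With the tool pointing down it reaches from about 0.4 to 0.85 m from the base axis. Payload 4.5 kg.
Tool frame: the origin (TCP) lies on the centre line of the jaws, within the pads' length; the fingertips stand 11 mm ahead of it and the grasp point (between the pads) lies 8 mm behind it; z points along the fingers, x is the direction in which the jaws open and shut, and the axes are right-handed (so a half turn about z gives the same grasp; the last joint's range is limited). The gripper opens to 88 mm and grips with 3 to 60 N. Pads are 18 mm wide; open, the fingers measure 123 mm over their backs; the gripper's body (75 mm by 187 mm) begins 45 mm behind the grasp point.
Start: joints at [-1.085, 0.689, -0.195, 1.565, 0.157, 0.902, -0.215], TCP at [0.273, 0.562, 0.22] pointing down, gripper open.
Joint ranges: [-3.01, 3.01], [-0.46, 2.08], [-1.47, 1.51], [0.13, 2.56], [-1, 4.14], [0.04, 2.09], [-2.66, 2.66]. Speed limits (rad/s): [2.57, 2.57, 3.14, 3.14, 3.14, 3.14, 3.14].

## Interface

Orientations are given as a unit quaternion [x, y, z, w].
In Python, from plant import r, vision, order, nets gives the robot as it stands.
- The arm moves only by the tool send_rows, never from a script. Its argument "series" is a list of rows, each an object with "delta_pos": the shift along the tool's x, y, z in cm, a list of three; "turn": the turn about the tool's z in degrees; "jaw": the closure, from 0 (fully open) to 1 (shut). In form: [{"delta_pos": [x, y, z], "turn": turn, "jaw": jaw}, ...]. A call has 1 to 8 rows; each row is the pose to reach, as a shift and turn from the pose commanded when the call began, along the tool's axes at that moment; what a row does not reach only later rows make up. A row lasts 1/12 s, in which the tool goes at most 41.7 mm and 7.16 degrees, less where a joint would pass 70% of its speed; a pose out of reach is approached as far as the arm can. A call with a gripper value outside its range is refused whole. The fingers move at their own pace and stop on an object; "force" is the grip in N (left out, the last holds). Time passes only in rows, so rows that repeat a pose let the fingers close. It gives the time, the measured TCP pose, the force and the opening at its end, in the units of the state.
- r.get_state(): the state, without advancing time (a new reading comes with each control period).
- vision.snapshot(name): name is "scene" or "top" or "wrist"; returns the picture (384x512x3 uint8, blue, green, red); there is no depth.
- vision.camera_params(name): a dict with "intrinsics" (3x3 intrinsics, pixels), "D" ([k1, k2, p1, p2, k3] as OpenCV has them; the pictures are not rectified), "extrinsics" (4x4, takes a point from world to camera coordinates). Camera axes: x right, y down, z forward; pixel columns grow to the right and rows downward; lengths in m; the calibration is good to about 2 mm. A picture is of the moment at which its call begins: read the wrist's pose just before it. camera_params takes no time and is no camera call; for the wrist camera it gives the pose at the moment of the call.
- order.finish_job(): hands the job in, once; it reports no verdict.
Trained networks look in the newest picture that a camera, given by its name, has taken for a name from the list of things; names that differ only in an ending like _2 or _b are one class to them, and where a whole thing is asked for, a point or a joint stands for the part that bears it (a point fixed in the world has none). Each returns a list of dicts, best first, with "score" (0 to 1); they miss things now and then, are a little off and sometimes report something else, mostly with a low value. They report only what shows in the picture. A call takes as long as a camera call.
- nets.boxes_of(camera, label): "location" ([row, column] as shares, 0 to 1, of the picture: columns of its width, rows of its height, amid what is visible of it).
- nets.trace(camera, label): "region" (384x512 bool, what is visible of it) and "location" ([row, column] as shares, 0 to 1, of the picture: columns of its width, rows of its height, amid what is visible of it).
The state is a dict: "clock": time; "q": joint angles; "qd": joint speeds; "joint_torque": joint torques, N m; "tool_pos": TCP position; "eef_rot": TCP orientation; "contact_force": force on the tool from outside, world axes, zero at the start; "moment": the same for the moment, N m; "opening": opening from 0.0 (shut) to 1.0 (fully open).
Only numpy, scipy, OpenCV 4.12 (cv2) and the standard library are available. Lean on these libraries where they do the work, as an engineer would, in place of code of your own. Each camera call takes 0.05 s, during which the arm holds its last target.

## Working session

There is one attempt and no reset: what is moved stays moved. The work goes in short steps, Python scripts to look and compute and a tool call to move; the robot and the scene stay as the last step left them, time stands still between calls to the robot, and variables do not carry over. Pictures are saved under pics/ and viewed, and the job is handed in when it is done.

Besides the shell and the picture viewer there is one more tool, called after "Emit:" by a JSON object that holds its "fn" and its "kwargs". send_rows: Moves the arm, as the interface text tells. Its arguments: {"type":"object","properties":{"series":{"type":"array"},"force":{"type":"number"}},"required":["series"]}

```bash
ls; mkdir -p pics; python3 - <<'E'
from plant import r, vision, order, nets
import cv2, numpy as np
s=r.get_state(); print(s)
for c in ["scene","top","wrist"]:
    im=vision.snapshot(c); cv2.imwrite(f"pics/{c}0.png",im)
    p=vision.camera_params(c); print(c,p)
    for l in ["balance","lip","tare_top","shield_front","key_power_top","key_inner_top","panel","rack","gel_bottle","pen_pot","beaker"]:
        try:
            print(l,[(round(d["score"],2),round(d["location"][1]*512,1),round(d["location"][0]*384,1)) for d in nets.boxes_of(c,l)][:3])
        except Exception as e: print(l,e)
E
```

```text
pics
{'clock': 0.0, 'q': array([-1.08525193,  0.6899508 , -0.19447613,  1.56632336,  0.15728741,
        0.90250467, -0.21511684]), 'qd': array([ 0.00090316, -0.00078649, -0.00055174,  0.00190592, -0.00015778,
        0.00210523,  0.00192926]), 'joint_torque': array([ 1.25773472e-04, -5.27548921e+01, -1.26696814e+00, -1.53422195e+01,
       -5.25911234e-02,  6.37352234e-03,  1.77924585e-04]), 'tool_pos': array([0.27261208, 0.56168416, 0.21943532]), 'eef_rot': array([ 8.47499045e-01,  5.30796156e-01, -7.20263979e-04,  5.38629428e-04]), 'contact_force': array([-0.09476114, -0.08996197, -0.30821067]), 'moment': array([-0.00918126, -0.01819322,  0.09885582]), 'opening': 0.9994728919868242}
scene {'intrinsics': array([[499.54649692,   0.        , 253.65034519],
       [  0.        , 499.54649692, 183.22589907],
       [  0.        ,   0.        ,   1.        ]]), 'D': array([-0.11566237,  0.        ,  0.        ,  0.        ,  0.        ]), 'extrinsics': array([[-0.06270056,  0.99800402, -0.00752412,  0.06744195],
       [ 0.78941864,  0.04498047, -0.61220501, -0.35474485],
       [-0.610
[... 1578 characters left out ...]
   ,   0.        ,   1.        ]]), 'D': array([-0.07856436,  0.        ,  0.        ,  0.        ,  0.        ]), 'extrinsics': array([[ 4.37555159e-01,  8.99191507e-01, -3.41319549e-04,
        -6.25024324e-01],
       [ 8.61229539e-01, -4.18973314e-01,  2.87654381e-01,
        -3.87146998e-02],
       [ 2.58513373e-01, -1.26158613e-01, -9.57734222e-01,
         3.90310235e-01],
       [ 0.00000000e+00,  0.00000000e+00,  0.00000000e+00,
         1.00000000e+00]])}
balance [(0.85, 130.3, 352.5)]
lip [(0.68, 246.3, 336.6)]
tare_top []
shield_front [(0.58, 132.3, 350.0)]
key_power_top []
key_inner_top []
panel [(0.4, 122.7, 351.7)]
rack []
gel_bottle []
pen_pot [(0.7, 246.1, 338.1)]
beaker []
```

View pics/top0.png

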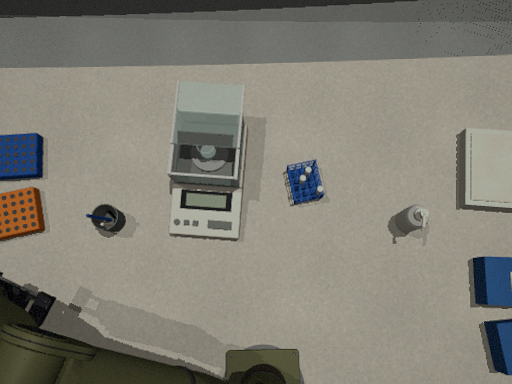

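View pics/scene0.png

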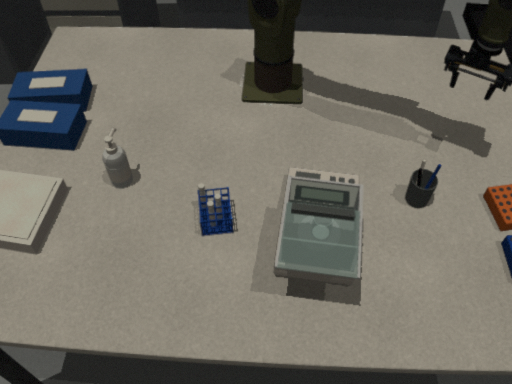

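```bash
python3 - <<'E'
import cv2
im=cv2.imread('pics/top0.png'); c=im[75:250,140:280]; cv2.imwrite('pics/top0c.png',cv2.resize(c,None,fx=3.4,fy=3.4,interpolation=cv2.INTER_CUBIC))
im=cv2.imread('pics/scene0.png'); c=im[140:300,240:410]; cv2.imwrite('pics/scene0c.png',cv2.resize(c,None,fx=3.5,fy=3.5,interpolation=cv2.INTER_CUBIC))
E
```

```text
(no output)
```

View pics/top0c.png

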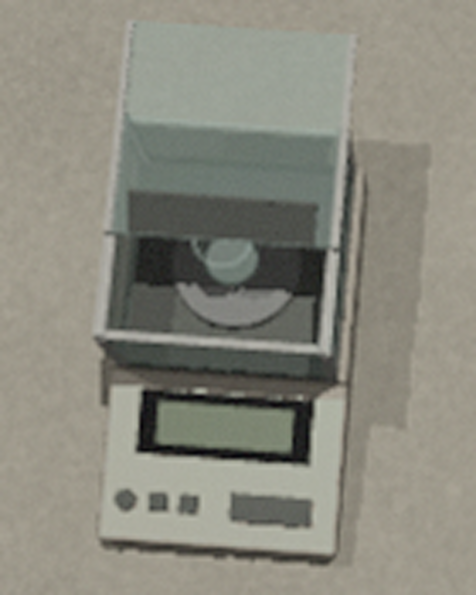

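View pics/scene0c.png

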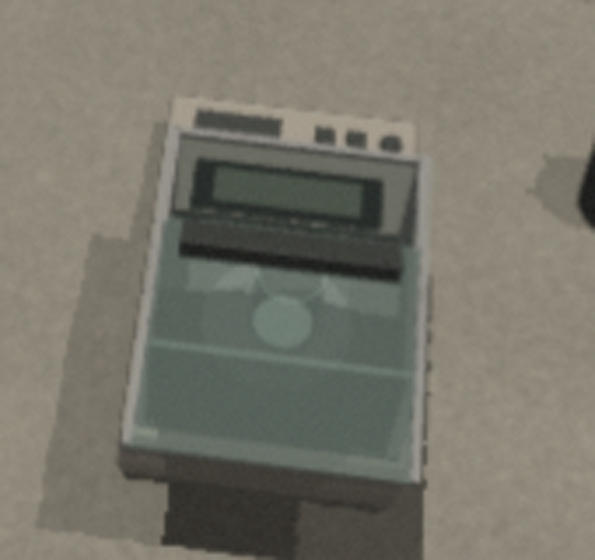

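```bash
cat > fit.py <<'E'
from plant import r, vision
import numpy as np, cv2
from scipy.optimize import least_squares
P={c:vision.camera_params(c) for c in("top","scene")}
def proj(c,X):
    p=P[c];E=p["extrinsics"];rv=cv2.Rodrigues(E[:3,:3])[0]
    return cv2.projectPoints(np.float64(X).reshape(-1,3),rv,E[:3,3],p["intrinsics"],p["D"])[0].reshape(-1,2)
T=lambda x,y:((x+.5)/3.4-.5+140,(y+.5)/3.4-.5+75)
S=lambda x,y:((x+.5)/3.5-.5+240,(y+.5)/3.5-.5+140)
# obs: cam, px, kind/local
obs=[("top",T(125,500),"k",80),("top",T(158,502),"k",52),("top",T(188,504),"k",26),("top",T(271,510),"k",-45),
("scene",S(391,144),"k",80),("scene",S(356,140),"k",52),("scene",S(325,136),"k",26),("scene",S(239,124),"k",-45),
("top",T(97,337),"f",95),("top",T(334,350),"f",-95),
("scene",S(178,133),"f",-95),
("top",T(128,190),"l",75),("top",T(318,204),"l",-75),("scene",S(180,243),"l",-75),("scene",S(402,268),"l",75)]
def loc(o,xk,xl):
    k,y=o[2],o[3]/1000
    if k=="k": return [xk,y,.045+(xk+.18)*np.tan(np.radians(8))+.007]
    if k=="f": return [-.035,y,.185]
    return [xl,y,.207]
def res(p):
    x,y,a,xk,xl=p;R=np.array([[np.cos(a),-np.sin(a),0],[np.sin(a),np.cos(a),0],[0,0,1]])
    return np.concatenate([proj(o[0],R@np.array(loc(o,xk,xl))+[x,y,0])[0]-o[1] for o in obs])
if __name__=="__main__":
    s=least_squares(res,[.55,.1,0,-.145,.05],loss="soft_l1",f_scale=1)
    print(s.x,np.degrees(s.x[2]))
    for o,e in zip(obs,s.fun.reshape(-1,2)):print(o[0],o[2:],e.round(1))
    x,y,a,xk,xl=s.x
    R=np.array([[np.cos(a),-np.sin(a)],[np.sin(a),np.cos(a)]])
    print("lip",R@[xl,0]+[x,y],"tare",R@[xk,-.045]+[x,y])
    J=s.jac;print("sd",np.sqrt(np.diag(np.linalg.inv(J.T@J))))
E
python3 fit.py
```

```text
[ 0.60961585  0.1455351  -0.09502544 -0.15051605  0.07819849] -5.444556846727685
top ('k', 80) [-0.1 -0.5]
top ('k', 52) [-0.2 -0.4]
top ('k', 26) [-0.2 -0.4]
top ('k', -45) [-0.2 -0.4]
scene ('k', 80) [-0.3 -0.9]
scene ('k', 52) [-0.1 -0.9]
scene ('k', 26) [-0.4 -0.8]
scene ('k', -45) [-0.7 -0.4]
top ('f', 95) [-1.5 -1.4]
top ('f', -95) [-1.  -0.2]
scene ('f', -95) [-3.2 -1.9]
top ('l', 75) [-0.3 -0.3]
top ('l', -75) [-0.7 -0.6]
scene ('l', -75) [-0.5 -0.9]
scene ('l', 75) [ 0.  -0.1]
lip [0.68746155 0.13811543] tare [0.45550915 0.11501946]
sd [0.00250862 0.00098628 0.00706641 0.00297383 0.00304985]
```

```bash
cat > h.py <<'E'
from plant import r, vision
import numpy as np
from scipy.spatial.transform import Rotation as Ro
B=np.array([.6096,.1455]);A=-.0950
def b2w(x,y,z):
    c,s=np.cos(A),np.sin(A);return np.array([B[0]+c*x-s*y,B[1]+s*x+c*y,z])
def w2b(p):
    c,s=np.cos(A),np.sin(A);d=p[:2]-B;return np.array([c*d[0]+s*d[1],-s*d[0]+c*d[1],p[2]])
def delta(x,y,z):
    s=r.get_state();R=Ro.from_quat(s["eef_rot"])
    ax=R.as_matrix()[:,0];yaw=np.degrees(np.arctan2(ax[1],ax[0]))
    print("cm",(R.inv().apply(b2w(x,y,z)-s["tool_pos"])*100).round(2),"toolx yaw",yaw.round(2),"bal",w2b(s["tool_pos"]).round(4),s["tool_pos"].round(4),"want yaw",np.degrees(A)+90,"F",s["contact_force"].round(2),s["clock"])
E
python3 - <<'E'
from h import *
delta(.115,0,.30)
E=vision.camera_params("wrist")["extrinsics"];s=r.get_state()
c=-E[:3,:3].T@E[:3,3];print("cam in tool",Ro.from_quat(s["eef_rot"]).inv().apply(c-s["tool_pos"]))
E
```

```text
cm [-18.78  59.27  -7.98] toolx yaw 64.11 bal [-0.3748  0.383   0.2202] [0.2729 0.5623 0.2202] want yaw 84.55690094625717 F [ 0.1  -0.95 -0.14] 1.8
cam in tool [ 0.00021392 -0.0744896  -0.16448707]
```

View pics/wrist0.png

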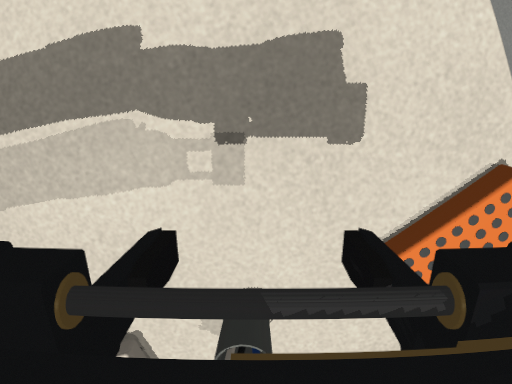

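Emit:
{"fn": "send_rows", "kwargs": {"series": [{"delta_pos":[0,0,-4],"turn":0,"jaw":1},{"delta_pos":[0,0,-8],"turn":0,"jaw":1},{"delta_pos":[-1,3,-8],"turn":-3,"jaw":1},{"delta_pos":[-2,6,-8],"turn":-6,"jaw":1},{"delta_pos":[-3.2,10,-8],"turn":-10,"jaw":1},{"delta_pos":[-4.2,13.5,-8],"turn":-14,"jaw":1},{"delta_pos":[-5.4,17,-8],"turn":-18,"jaw":1},{"delta_pos":[-6.5,20.5,-8],"turn":-20.5,"jaw":1}], "force": 20}}

```text
clock: 2.47
tool_pos: [0.43, 0.4128, 0.3004]
eef_rot: [0.738, 0.674, 0.0, 0.0]
contact_force: [-0.1, 0.1, -0.5]
opening: 0.418
```

```bash
python3 - <<'E'
from h import *
delta(.115,0,.30)
E
```

```text
cm [-25.04  31.8    0.04] toolx yaw 84.8 bal [-0.2041  0.249   0.3004] [0.43   0.4128 0.3004] want yaw 84.55690094625717 F [-0.15  0.08 -0.52] 2.4667
```

Emit:
{"fn": "send_rows", "kwargs": {"series": [{"delta_pos":[-2.5,3.1,0],"turn":0.2,"jaw":1},{"delta_pos":[-5,6.2,0],"turn":0.2,"jaw":1},{"delta_pos":[-7.5,9.3,0],"turn":0.2,"jaw":1},{"delta_pos":[-10,12.4,0],"turn":0.2,"jaw":1},{"delta_pos":[-12.5,15.6,0],"turn":0.2,"jaw":1},{"delta_pos":[-15,18.8,0],"turn":0.2,"jaw":1},{"delta_pos":[-17.5,22,0],"turn":0.2,"jaw":1},{"delta_pos":[-20,25.2,0],"turn":0.2,"jaw":1}]}}

```text
clock: 3.13
tool_pos: [0.6622, 0.1898, 0.3004]
eef_rot: [0.741, 0.672, 0.0, 0.0]
contact_force: [0.5, 0.6, -0.8]
opening: 0.008
```

```bash
python3 - <<'E'
from h import *
delta(.115,0,.30)
E
```

```text
cm [-4.89  6.69  0.04] toolx yaw 84.41 bal [0.0482 0.0491 0.3004] [0.6622 0.1898 0.3004] want yaw 84.55690094625717 F [ 0.49  0.6  -0.76] 3.1333
```

Emit:
{"fn": "send_rows", "kwargs": {"series": [{"delta_pos":[-2.4,3.3,0],"turn":0,"jaw":1},{"delta_pos":[-4.9,6.7,0],"turn":0,"jaw":1},{"delta_pos":[-4.9,6.7,2],"turn":0,"jaw":1},{"delta_pos":[-4.9,6.7,4],"turn":0,"jaw":1},{"delta_pos":[-4.9,6.7,5],"turn":0,"jaw":1},{"delta_pos":[-4.9,6.7,6],"turn":0,"jaw":1},{"delta_pos":[-4.9,6.7,6],"turn":0,"jaw":1}]}}

```text
clock: 3.72
tool_pos: [0.7215, 0.1366, 0.238]
eef_rot: [0.74, 0.672, -0.002, -0.001]
contact_force: [-0.3, -0.9, 0.1]
opening: 0.011
```

```bash
python3 - <<'E'
from h import *
import cv2
delta(.115,0,.208)
ims={}
for c in ["scene","wrist","top"]:
    ims[c]=vision.snapshot(c)
a=cv2.resize(ims["scene"][130:300,230:420],(570,510),interpolation=cv2.INTER_CUBIC)
cv2.imwrite("pics/s1.png",a); cv2.imwrite("pics/w1.png",ims["wrist"])
cv2.imwrite("pics/t1.png",cv2.resize(ims["top"][75:250,140:280],None,fx=3.4,fy=3.4))
E
```

```text
cm [-0.17  0.29  3.  ] toolx yaw 84.49 bal [0.1122 0.0018 0.238 ] [0.7215 0.1366 0.238 ] want yaw 84.55690094625717 F [-0.29 -0.85  0.14] 3.7167
```

View pics/s1.png

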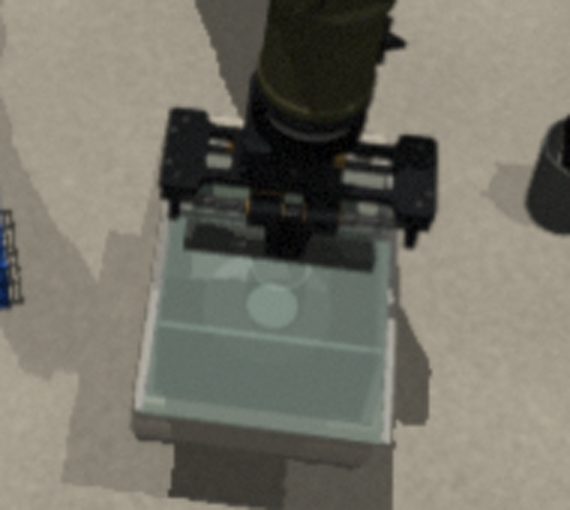

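View pics/w1.png

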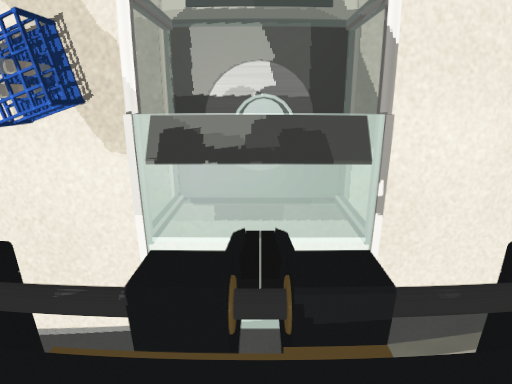

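```bash
python3 - <<'E'
from h import *
import cv2
p=vision.camera_params("wrist");E=p["extrinsics"]
pts=np.array([b2w(.078,.075,.207),b2w(.078,-.075,.207),b2w(-.035,.095,.185),b2w(-.035,-.095,.185),b2w(.046,.09,.189),b2w(.046,-.09,.189)])
print(cv2.projectPoints(pts,cv2.Rodrigues(E[:3,:3])[0],E[:3,3],p["intrinsics"],p["D"])[0].reshape(-1,2).round(1))
E
```

```text
[[368.1 160.1]
 [143.6 160.8]
 [399.  -13.6]
 [111.8 -12.3]
 [384.3 110.3]
 [127.5 111.2]]
```

Emit:
{"fn": "send_rows", "kwargs": {"series": [{"delta_pos":[0,0,1],"turn":0,"jaw":1},{"delta_pos":[0,0,2],"turn":0,"jaw":1},{"delta_pos":[0,0,2.5],"turn":0,"jaw":1},{"delta_pos":[0,0,3],"turn":0,"jaw":1},{"delta_pos":[0,0,3],"turn":0,"jaw":1},{"delta_pos":[0,0,3],"turn":0,"jaw":1}]}}

```text
clock: 4.37
tool_pos: [0.7228, 0.1362, 0.2098]
eef_rot: [0.741, 0.672, -0.0, -0.0]
contact_force: [0.2, -0.1, 0.7]
opening: 0.003
```

```bash
python3 - <<'E'
from h import *
import cv2
delta(.115,0,.207)
cv2.imwrite("pics/w2.png",vision.snapshot("wrist"))
E
```

```text
cm [-0.15  0.15  0.28] toolx yaw 84.41 bal [0.1135 0.0015 0.2098] [0.7228 0.1362 0.2098] want yaw 84.55690094625717 F [ 0.24 -0.14  0.7 ] 4.3667
```

View pics/w2.png

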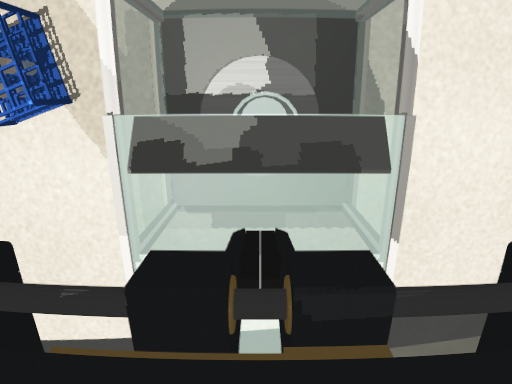

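Emit:
{"fn": "send_rows", "kwargs": {"series": [{"delta_pos":[0,-0.5,0.3],"turn":0,"jaw":1},{"delta_pos":[0,-1.0,0.3],"turn":0,"jaw":1},{"delta_pos":[0,-1.5,0.3],"turn":0,"jaw":1},{"delta_pos":[0,-1.9,0.3],"turn":0,"jaw":1},{"delta_pos":[0,-2.2,0.3],"turn":0,"jaw":1},{"delta_pos":[0,-2.5,0.3],"turn":0,"jaw":1},{"delta_pos":[0,-2.8,0.3],"turn":0,"jaw":1},{"delta_pos":[0,-3.2,0.3],"turn":0,"jaw":1}]}}

```text
clock: 5.08
tool_pos: [0.691, 0.1393, 0.2073]
eef_rot: [0.741, 0.672, 0.0, 0.0]
contact_force: [0.1, -0.3, -0.8]
opening: 0.008
```

Emit:
{"fn": "send_rows", "kwargs": {"series": [{"delta_pos":[0,-0.4,0],"turn":0,"jaw":1},{"delta_pos":[0,-0.8,0],"turn":0,"jaw":1},{"delta_pos":[0,-1.2,0],"turn":0,"jaw":1},{"delta_pos":[0,-1.6,0],"turn":0,"jaw":1},{"delta_pos":[0,-2.0,0],"turn":0,"jaw":1},{"delta_pos":[0,-2.4,0],"turn":0,"jaw":1},{"delta_pos":[0,-2.8,0],"turn":0,"jaw":1},{"delta_pos":[0,-3.0,0],"turn":0,"jaw":1}]}}

```text
clock: 5.75
tool_pos: [0.6606, 0.1425, 0.2073]
eef_rot: [0.741, 0.672, -0.0, -0.0]
contact_force: [0.3, -0.4, 0.4]
opening: 0.005
```

```bash
python3 - <<'E'
from h import *
import cv2
delta(.010,0,.207)
cv2.imwrite("pics/w3.png",vision.snapshot("wrist"))
E
```

```text
cm [-0.19 -4.11  0.03] toolx yaw 84.43 bal [0.0511 0.0018 0.2073] [0.6606 0.1425 0.2073] want yaw 84.55690094625717 F [ 0.25 -0.41  0.38] 5.75
```

View pics/w3.png

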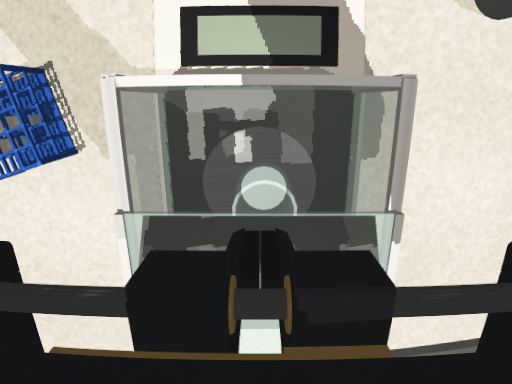

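```bash
cat > lid.py <<'E'
from h import *
import cv2
p=vision.camera_params("wrist");E=p["extrinsics"]
def pj(pts): return cv2.projectPoints(np.array(pts),cv2.Rodrigues(E[:3,:3])[0],E[:3,3],p["intrinsics"],p["D"])[0].reshape(-1,2).round(1)
print("front glass outer",pj([b2w(-.035,.095,.185),b2w(-.035,-.095,.185)]).tolist())
for x in np.arange(-.04,.06,.01): print(x.round(3),"lidedge",pj([b2w(x,0,.189)])[0],"lip rear top",pj([b2w(x,0,.207)])[0])
E
python3 lid.py
```

```text
front glass outer [[415.6, 81.7], [96.6, 83.0]]
-0.04 lidedge [255.6  70.2] lip rear top [255.1  66.8]
-0.03 lidedge [255.7  88.4] lip rear top [255.3  87.1]
-0.02 lidedge [255.8 106.3] lip rear top [255.4 107. ]
-0.01 lidedge [255.9 123.7] lip rear top [255.5 126.3]
0.0 lidedge [256.  140.7] lip rear top [255.6 145. ]
0.01 lidedge [256.1 157.3] lip rear top [255.8 163.2]
0.02 lidedge [256.2 173.3] lip rear top [255.9 180.8]
0.03 lidedge [256.3 188.9] lip rear top [256.  197.8]
0.04 lidedge [256.4 204.1] lip rear top [256.1 214.3]
0.05 lidedge [256.5 218.8] lip rear top [256.2 230.2]
```

```bash
cat >> lid.py <<'E'
s=r.get_state();R=Ro.from_quat(s["eef_rot"]).as_matrix()
for o in ([0,-.009,.011],[0,.009,.011],[0,0,0],[.017,-.009,.011]): print(o,pj([s["tool_pos"]+R@np.array(o)]))
E
python3 lid.py|tail -4; python3 - <<'E'
from plant import vision
import cv2
a=vision.snapshot("scene");cv2.imwrite("pics/s3.png",cv2.resize(a[130:300,230:420],(760,600)[:2],interpolation=cv2.INTER_CUBIC))
a=vision.snapshot("top");cv2.imwrite("pics/t3.png",cv2.resize(a[75:250,140:280],None,fx=3.4,fy=3.4))
E
```

```text
[0, -0.009, 0.011] [[259.3 210.9]]
[0, 0.009, 0.011] [[259.4 237.7]]
[0, 0, 0] [[259.3 231.8]]
[0.017, -0.009, 0.011] [[287.1 210.9]]
```

View pics/s3.png

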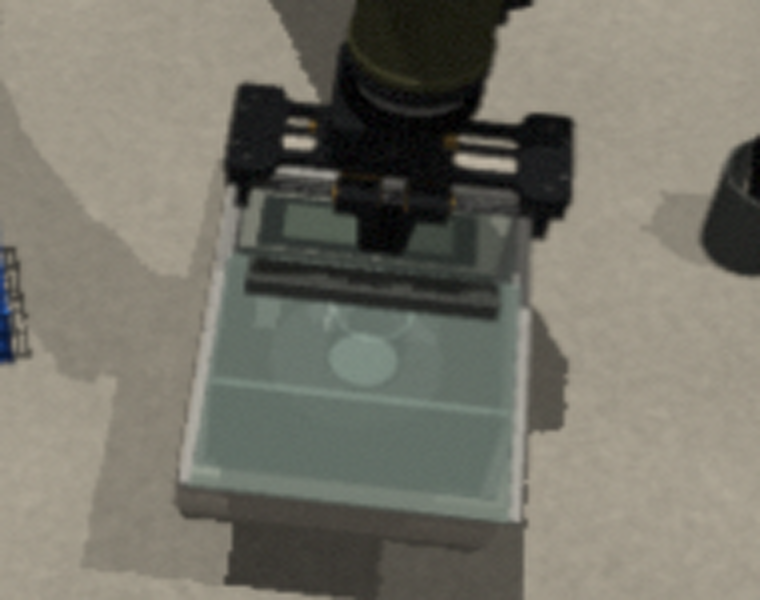

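View pics/t3.png

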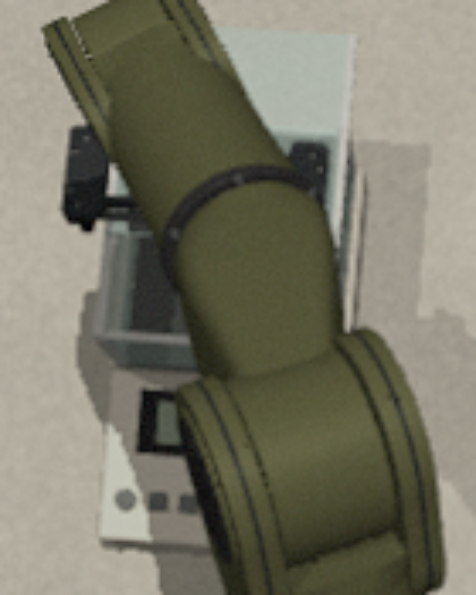

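```bash
python3 - <<'E'
from h import *
from fit import proj
s=r.get_state();R=Ro.from_quat(s["eef_rot"]).as_matrix()
for o in ([0,-.009,.011],[0,.009,.011],[0,0,.011],[0.017,0,.011],[-.017,0,.011],[0,0,0]):
    q=proj("scene",s["tool_pos"]+R@np.array(o))[0]; print(o,q.round(1),"crop",((q-[230,130])*[4,600/170]).round(0))
for x in(.03,.046,.05,.06,.07,.078):
  q=proj("scene",[b2w(x,0,.207),b2w(x,0,.189)]);print(x,((q-[230,130])*[4,600/170]).round(0).tolist())
E
```

```text
[0, -0.009, 0.011] [323.8 202.6] crop [375. 256.]
[0, 0.009, 0.011] [323.3 208.7] crop [373. 278.]
[0, 0, 0.011] [323.5 205.6] crop [374. 267.]
[0.017, 0, 0.011] [330.7 206.5] crop [403. 270.]
[-0.017, 0, 0.011] [316.4 204.8] crop [346. 264.]
[0, 0, 0] [324. 203.] crop [376. 258.]
0.03 [[376.0, 232.0], [373.0, 247.0]]
0.046 [[374.0, 251.0], [371.0, 266.0]]
0.05 [[373.0, 255.0], [370.0, 271.0]]
0.06 [[372.0, 268.0], [369.0, 283.0]]
0.07 [[371.0, 280.0], [368.0, 295.0]]
0.078 [[370.0, 290.0], [367.0, 305.0]]
```

```bash
python3 - <<'E'
import cv2
a=cv2.imread("pics/w3.png");cv2.imwrite("pics/w3z.png",cv2.resize(a[170:340,160:360],(800,680)[:2],interpolation=cv2.INTER_NEAREST)[:600])
a=cv2.imread("pics/wrist0.png")
from plant import vision
b=vision.snapshot("scene");cv2.imwrite("pics/s3z.png",cv2.resize(b[160:230,280:380],(800,560),interpolation=cv2.INTER_NEAREST))
E
```

```text
(no output)
```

View pics/w3z.png

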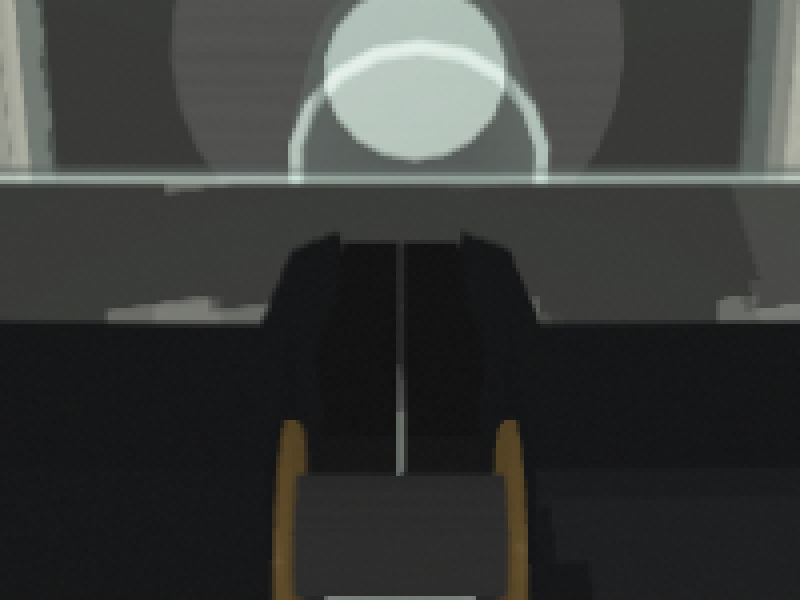

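View pics/s3z.png

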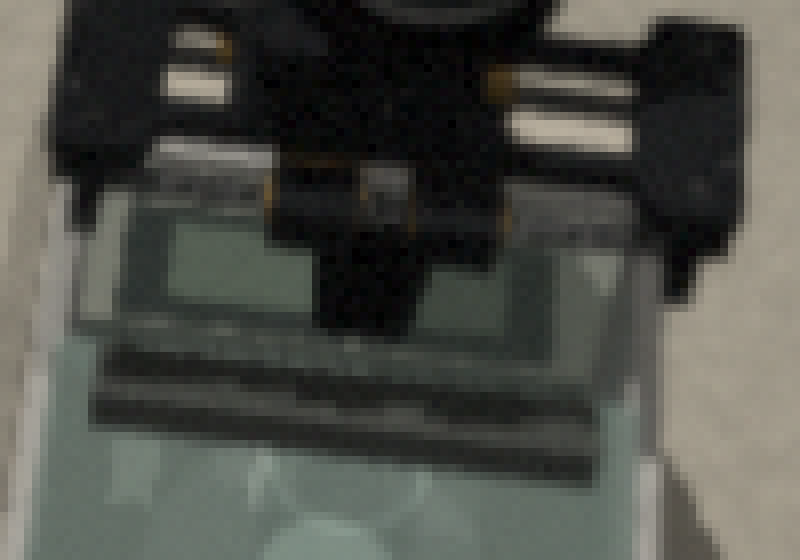

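Emit:
{"fn": "send_rows", "kwargs": {"series": [{"delta_pos":[0,0,-1],"turn":0,"jaw":1},{"delta_pos":[0,2,-1],"turn":0,"jaw":1},{"delta_pos":[-0.1,4,-1],"turn":0,"jaw":1},{"delta_pos":[-0.1,6.5,-1],"turn":0,"jaw":1},{"delta_pos":[-0.1,6.5,0],"turn":0,"jaw":1},{"delta_pos":[-0.1,6.5,0.5],"turn":0,"jaw":1},{"delta_pos":[-0.1,6.5,1],"turn":0,"jaw":1},{"delta_pos":[-0.1,6.5,1]}]}}

```text
invalid input
```

```bash
cat > look.py <<'E'
import sys
from h import *
import cv2
n=sys.argv[1];delta(*map(float,sys.argv[2:5]))
cv2.imwrite(f"pics/w{n}.png",vision.snapshot("wrist"))
b=vision.snapshot("scene");cv2.imwrite(f"pics/s{n}.png",cv2.resize(b[150:250,270:380],(770,700)[:2],interpolation=cv2.INTER_CUBIC)[:600])
E
python3 look.py 4 .115 0 .181
```

```text
cm [-0.15  6.31  2.63] toolx yaw 84.41 bal [0.0519 0.0017 0.2073] [0.6614 0.1423 0.2073] want yaw 84.55690094625717 F [ 0.17 -0.93 -0.2 ] 5.95
```

View pics/s4.png

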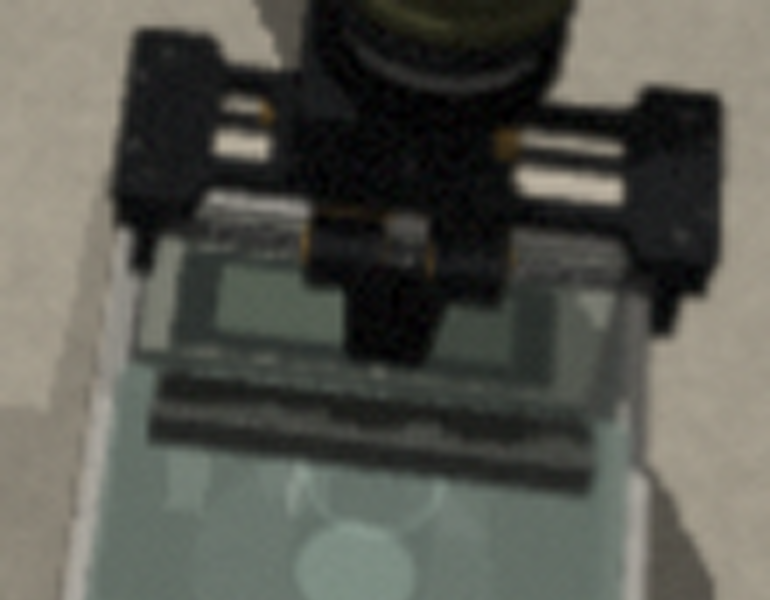

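Emit:
{"fn": "send_rows", "kwargs": {"series": [{"delta_pos":[0,0,-1],"turn":0,"jaw":1},{"delta_pos":[0,2,-1],"turn":0,"jaw":1},{"delta_pos":[-0.1,4,-1],"turn":0,"jaw":1},{"delta_pos":[-0.1,6.3,-1],"turn":0,"jaw":1},{"delta_pos":[-0.1,6.3,0],"turn":0,"jaw":1},{"delta_pos":[-0.1,6.3,0.5],"turn":0,"jaw":1},{"delta_pos":[-0.1,6.3,1],"turn":0,"jaw":1},{"delta_pos":[-0.1,6.3,1],"turn":0,"jaw":1}]}}

```text
clock: 6.72
tool_pos: [0.722, 0.1354, 0.1958]
eef_rot: [0.74, 0.672, -0.001, -0.001]
contact_force: [-0.1, -0.4, -0.5]
opening: 0.003
```

```bash
python3 look.py 5 .115 0 .181
```

```text
cm [-0.06  0.22  1.48] toolx yaw 84.47 bal [0.1129 0.0006 0.1958] [0.722  0.1354 0.1958] want yaw 84.55690094625717 F [-0.13 -0.44 -0.52] 6.7167
```

View pics/s5.png

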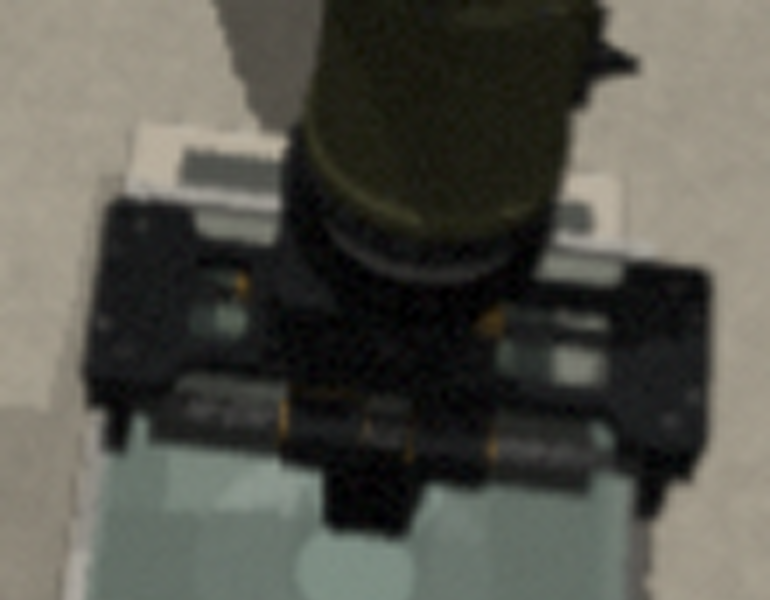

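View pics/w5.png

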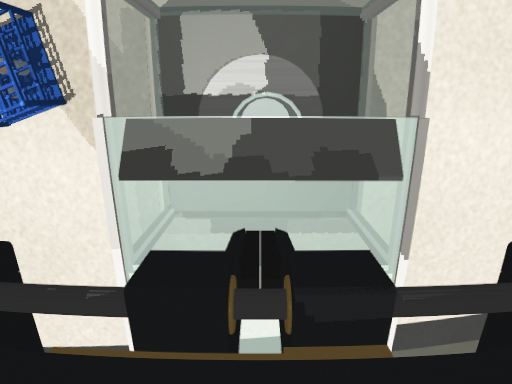

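Emit:
{"fn": "send_rows", "kwargs": {"series": [{"delta_pos":[0,0,0.3],"turn":0,"jaw":1},{"delta_pos":[0,0,0.6],"turn":0,"jaw":1},{"delta_pos":[0,0,0.9],"turn":0,"jaw":1},{"delta_pos":[0,0,1.2],"turn":0,"jaw":1},{"delta_pos":[0,0,1.4],"turn":0,"jaw":1},{"delta_pos":[0,0,1.4],"turn":0,"jaw":1}]}}

```text
clock: 7.32
tool_pos: [0.7234, 0.1351, 0.1825]
eef_rot: [0.741, 0.672, -0.001, -0.0]
contact_force: [-0.3, 0.8, 0.6]
opening: 0.008
```

```bash
python3 look.py 6 .095 0 .181;python3 lid.py
```

```text
cm [-0.05 -1.93  0.15] toolx yaw 84.42 bal [0.1143 0.0004 0.1825] [0.7234 0.1351 0.1825] want yaw 84.55690094625717 F [-0.29  0.76  0.63] 7.3167
front glass outer [[451.7, -53.1], [63.1, -51.0]]
-0.04 lidedge [256.9 -78.5] lip rear top [ 256.5 -101.9]
-0.03 lidedge [257.  -55.4] lip rear top [256.6 -76.2]
-0.02 lidedge [257.1 -32.4] lip rear top [256.7 -50.2]
-0.01 lidedge [257.2  -9.5] lip rear top [256.8 -24.2]
0.0 lidedge [257.3  13.2] lip rear top [256.9   1.5]
0.01 lidedge [257.4  35.5] lip rear top [257.1  26.9]
0.02 lidedge [257.5  57.3] lip rear top [257.2  51.7]
0.03 lidedge [257.6  78.7] lip rear top [257.3  75.9]
0.04 lidedge [257.7  99.5] lip rear top [257.4  99.5]
0.05 lidedge [257.8 119.8] lip rear top [257.5 122.3]
[0, -0.009, 0.011] [[259.4 210.9]]
[0, 0.009, 0.011] [[259.5 237.7]]
[0, 0, 0] [[259.4 231.9]]
[0.017, -0.009, 0.011] [[287.2 210.9]]
```

View pics/s6.png

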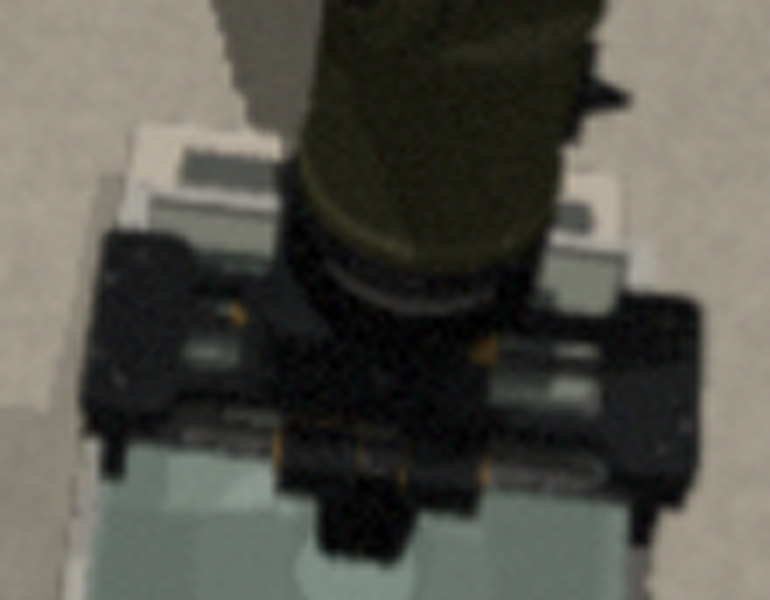

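View pics/w6.png

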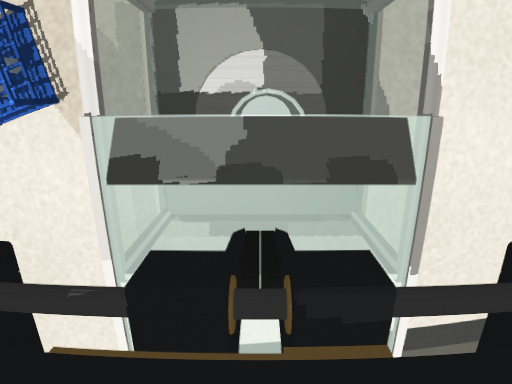

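Emit:
{"fn": "send_rows", "kwargs": {"series": [{"delta_pos":[0,0,0.2],"turn":0,"jaw":1},{"delta_pos":[0,0,0.4],"turn":0,"jaw":1},{"delta_pos":[0,-0.5,0.4],"turn":0,"jaw":1},{"delta_pos":[0,-1.0,0.4],"turn":0,"jaw":1},{"delta_pos":[0,-1.5,0.4],"turn":0,"jaw":1},{"delta_pos":[0,-2.0,0.4],"turn":0,"jaw":1},{"delta_pos":[0,-2.4,0.4],"turn":0,"jaw":1},{"delta_pos":[0,-2.8,0.4],"turn":0,"jaw":1}]}}

```text
clock: 8.08
tool_pos: [0.6959, 0.1381, 0.1795]
eef_rot: [0.741, 0.672, 0.001, 0.0]
contact_force: [1.9, -0.3, -0.0]
opening: 0.009
```

Emit:
{"fn": "send_rows", "kwargs": {"series": [{"delta_pos":[0,-0.3,0],"turn":0,"jaw":1},{"delta_pos":[0,-0.6,0],"turn":0,"jaw":1},{"delta_pos":[0,-0.9,0],"turn":0,"jaw":1},{"delta_pos":[0,-1.2,0],"turn":0,"jaw":1},{"delta_pos":[0,-1.5,0],"turn":0,"jaw":1},{"delta_pos":[0,-1.8,0],"turn":0,"jaw":1}]}}

```text
clock: 8.58
tool_pos: [0.6781, 0.1398, 0.1795]
eef_rot: [0.741, 0.672, 0.0, 0.0]
contact_force: [2.0, -0.3, 1.0]
opening: 0.005
```

```bash
python3 look.py 7 .010 0 .181;python3 lid.py
```

```text
cm [-0.1  -5.87 -0.16] toolx yaw 84.41 bal [0.0687 0.0008 0.1795] [0.6781 0.1398 0.1795] want yaw 84.55690094625717 F [ 2.01 -0.27  0.97] 8.5833
front glass outer [[447.9, 43.9], [67.2, 45.5]]
-0.04 lidedge [257.   26.4] lip rear top [256.6  16.3]
-0.03 lidedge [257.1  49. ] lip rear top [256.7  42. ]
-0.02 lidedge [257.2  71.1] lip rear top [256.9  67.1]
-0.01 lidedge [257.3  92.6] lip rear top [257.   91.6]
0.0 lidedge [257.4 113.5] lip rear top [257.1 115.2]
0.01 lidedge [257.5 133.8] lip rear top [257.2 138.1]
0.02 lidedge [257.6 153.5] lip rear top [257.3 160.2]
0.03 lidedge [257.7 172.6] lip rear top [257.5 181.4]
0.04 lidedge [257.8 191. ] lip rear top [257.6 201.9]
0.05 lidedge [257.9 208.7] lip rear top [257.7 221.5]
[0, -0.009, 0.011] [[259.4 211. ]]
[0, 0.009, 0.011] [[259.4 237.7]]
[0, 0, 0] [[259.4 231.9]]
[0.017, -0.009, 0.011] [[287.1 210.9]]
```

View pics/w7.png

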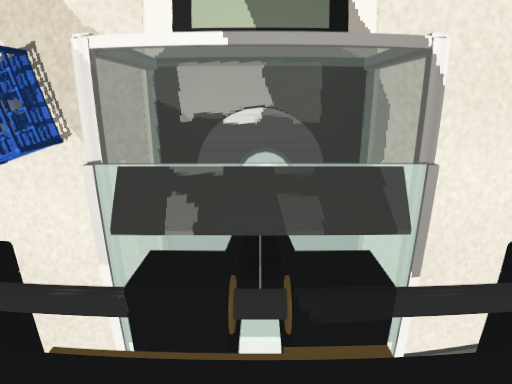

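Emit:
{"fn": "send_rows", "kwargs": {"series": [{"delta_pos":[0,-0.4,0],"turn":0,"jaw":1},{"delta_pos":[0,-0.8,0],"turn":0,"jaw":1},{"delta_pos":[0,-1.2,0],"turn":0,"jaw":1},{"delta_pos":[0,-1.6,0],"turn":0,"jaw":1},{"delta_pos":[0,-2.0,0],"turn":0,"jaw":1},{"delta_pos":[0,-2.4,0],"turn":0,"jaw":1},{"delta_pos":[0,-2.8,0],"turn":0,"jaw":1},{"delta_pos":[0,-3.2,0],"turn":0,"jaw":1}]}}

```text
clock: 9.35
tool_pos: [0.6458, 0.1428, 0.1792]
eef_rot: [0.741, 0.672, -0.0, -0.0]
contact_force: [2.5, 0.7, 0.5]
opening: 0.006
```

Emit:
{"fn": "send_rows", "kwargs": {"series": [{"delta_pos":[0,-0.25,0],"turn":0,"jaw":1},{"delta_pos":[0,-0.5,0],"turn":0,"jaw":1},{"delta_pos":[0,-0.75,0],"turn":0,"jaw":1},{"delta_pos":[0,-1.0,0],"turn":0,"jaw":1},{"delta_pos":[0,-1.2,0],"turn":0,"jaw":1},{"delta_pos":[0,-1.4,0],"turn":0,"jaw":1},{"delta_pos":[0,-1.6,0],"turn":0,"jaw":1}]}}

```text
clock: 9.93
tool_pos: [0.6301, 0.1443, 0.1792]
eef_rot: [0.741, 0.672, 0.0, -0.0]
contact_force: [1.9, 0.1, -1.1]
opening: 0.003
```

```bash
python3 look.py 8 .010 0 .181;python3 lid.py|head -6
```

```text
cm [-0.08 -1.06 -0.18] toolx yaw 84.41 bal [0.0206 0.0008 0.1792] [0.6301 0.1443 0.1792] want yaw 84.55690094625717 F [ 1.94  0.07 -1.11] 9.9333
front glass outer [[436.1, 139.5], [79.6, 140.8]]
-0.04 lidedge [257.4 129.6] lip rear top [257.1 133.4]
-0.03 lidedge [257.5 149.5] lip rear top [257.2 155.6]
-0.02 lidedge [257.6 168.7] lip rear top [257.4 177.1]
-0.01 lidedge [257.7 187.2] lip rear top [257.5 197.7]
0.0 lidedge [257.8 205.1] lip rear top [257.6 217.5]
```

View pics/w8.png

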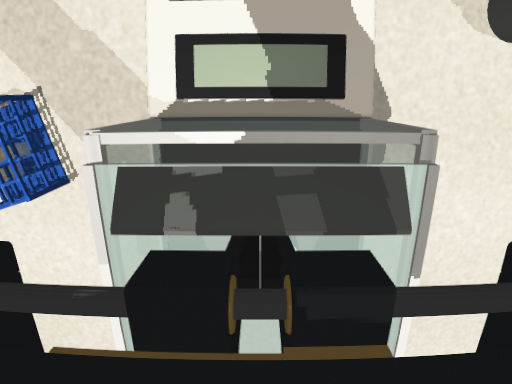

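Emit:
{"fn": "send_rows", "kwargs": {"series": [{"delta_pos":[0,-0.1,0],"turn":0,"jaw":1},{"delta_pos":[0,-0.2,0],"turn":0,"jaw":1},{"delta_pos":[0,-0.3,0],"turn":0,"jaw":1},{"delta_pos":[0,-0.4,0],"turn":0,"jaw":1},{"delta_pos":[0,-0.5,0],"turn":0,"jaw":1}]}}

```text
clock: 10.45
tool_pos: [0.6252, 0.1448, 0.1792]
eef_rot: [0.741, 0.672, 0.0, 0.0]
contact_force: [0.8, -1.0, -0.7]
opening: 0.005
```

Emit:
{"fn": "send_rows", "kwargs": {"series": [{"delta_pos":[0,-0.08,0],"turn":0,"jaw":1},{"delta_pos":[0,-0.16,0],"turn":0,"jaw":1},{"delta_pos":[0,-0.24,0],"turn":0,"jaw":1}]}}

```text
clock: 10.7
tool_pos: [0.6228, 0.145, 0.1792]
eef_rot: [0.741, 0.672, 0.0, -0.0]
contact_force: [1.4, 0.5, -0.4]
opening: 0.006
```

Emit:
{"fn": "send_rows", "kwargs": {"series": [{"delta_pos":[0,-0.08,0],"turn":0,"jaw":1},{"delta_pos":[0,-0.16,0],"turn":0,"jaw":1}]}}

```text
clock: 10.87
tool_pos: [0.6212, 0.1452, 0.1792]
eef_rot: [0.741, 0.672, -0.0, -0.0]
contact_force: [2.0, 0.0, -0.3]
opening: 0.009
```

Emit:
{"fn": "send_rows", "kwargs": {"series": [{"delta_pos":[0,-0.08,0],"turn":0,"jaw":1},{"delta_pos":[0,-0.16,0],"turn":0,"jaw":1}]}}

```text
clock: 11.03
tool_pos: [0.6196, 0.1454, 0.1792]
eef_rot: [0.741, 0.672, -0.0, -0.0]
contact_force: [0.5, -0.4, -0.9]
opening: 0.008
```

Emit:
{"fn": "send_rows", "kwargs": {"series": [{"delta_pos":[0,-0.08,0],"turn":0,"jaw":1},{"delta_pos":[0,-0.16,0],"turn":0,"jaw":1}]}}

```text
clock: 11.2
tool_pos: [0.618, 0.1455, 0.1792]
eef_rot: [0.741, 0.672, -0.0, -0.0]
contact_force: [1.9, -0.4, -0.9]
opening: 0.003
```

```bash
python3 look.py 9 .010 0 .181;python3 lid.py|head -6
```

```text
cm [-0.08  0.16 -0.18] toolx yaw 84.41 bal [0.0084 0.0008 0.1792] [0.618  0.1455 0.1792] want yaw 84.55690094625717 F [ 1.86 -0.39 -0.87] 11.2
front glass outer [[432.9, 161.4], [82.9, 162.6]]
-0.04 lidedge [257.5 153.1] lip rear top [257.2 159.7]
-0.03 lidedge [257.6 172.2] lip rear top [257.3 181. ]
-0.02 lidedge [257.7 190.6] lip rear top [257.4 201.5]
-0.01 lidedge [257.8 208.4] lip rear top [257.5 221.1]
0.0 lidedge [257.9 225.6] lip rear top [257.6 240. ]
```

View pics/w9.png

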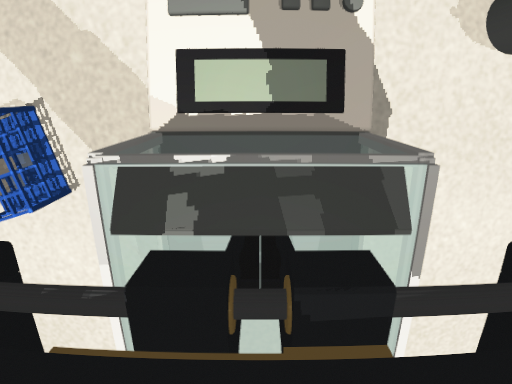

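Nearly shut. Continuing in small pushes until the stop shows in the force.

Emit:
{"fn": "send_rows", "kwargs": {"series": [{"delta_pos":[0,-0.06,0],"turn":0,"jaw":1},{"delta_pos":[0,-0.12,0],"turn":0,"jaw":1}]}}

```text
clock: 11.47
tool_pos: [0.6172, 0.1456, 0.1792]
eef_rot: [0.741, 0.672, 0.0, 0.0]
contact_force: [2.9, -0.7, -2.6]
opening: 0.006
```

Emit:
{"fn": "send_rows", "kwargs": {"series": [{"delta_pos":[0,-0.06,0],"turn":0,"jaw":1},{"delta_pos":[0,-0.12,0],"turn":0,"jaw":1}]}}

```text
clock: 11.63
tool_pos: [0.6172, 0.1456, 0.1793]
eef_rot: [0.741, 0.672, 0.001, 0.001]
contact_force: [6.4, -0.8, -5.2]
opening: 0.005
```

Emit:
{"fn": "send_rows", "kwargs": {"series": [{"delta_pos":[0,-0.06,0],"turn":0,"jaw":1},{"delta_pos":[0,-0.12,0],"turn":0,"jaw":1}]}}

```text
clock: 11.8
tool_pos: [0.6173, 0.1456, 0.1793]
eef_rot: [0.741, 0.672, 0.002, 0.002]
contact_force: [8.5, -1.1, -6.8]
opening: 0.008
```

Emit:
{"fn": "send_rows", "kwargs": {"series": [{"delta_pos":[0,0,0],"turn":0,"jaw":1},{"delta_pos":[0,0,0],"turn":0,"jaw":1},{"delta_pos":[0,0,0],"turn":0,"jaw":1},{"delta_pos":[0,0.4,0],"turn":0,"jaw":1},{"delta_pos":[0,1.0,0],"turn":0,"jaw":1},{"delta_pos":[0,1.5,-1],"turn":0,"jaw":1},{"delta_pos":[0,1.5,-4],"turn":0,"jaw":1},{"delta_pos":[0,1.5,-8],"turn":0,"jaw":1}]}}

```text
clock: 12.47
tool_pos: [0.6268, 0.1437, 0.2569]
eef_rot: [0.741, 0.672, -0.004, -0.002]
contact_force: [0.7, -0.2, -0.1]
opening: 0.006
```

```bash
python3 look.py 10 -.1505 -.045 .26;python3 lid.py|head -6
```

```text
cm [ -4.52 -16.78  -0.15] toolx yaw 84.44 bal [ 1.730e-02 -1.000e-04  2.569e-01] [0.6268 0.1437 0.2569] want yaw 84.55690094625717 F [ 0.65 -0.23 -0.1 ] 12.4667
front glass outer [[374.2, 121.0], [135.4, 122.2]]
-0.04 lidedge [254.7 114.5] lip rear top [254.5 115.9]
-0.03 lidedge [254.8 127.6] lip rear top [254.6 130.1]
-0.02 lidedge [254.9 140.5] lip rear top [254.7 143.9]
-0.01 lidedge [255.  153.1] lip rear top [254.8 157.4]
0.0 lidedge [255.1 165.4] lip rear top [254.9 170.6]
```

View pics/w10.png

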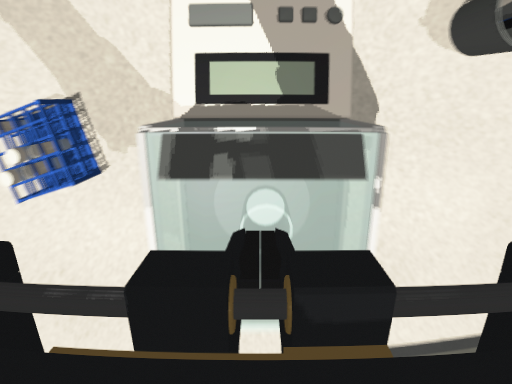

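Emit:
{"fn": "send_rows", "kwargs": {"series": [{"delta_pos":[-0.5,-2,-0.5],"turn":0,"jaw":1},{"delta_pos":[-1.2,-5,-0.5],"turn":0,"jaw":1},{"delta_pos":[-2,-8,-0.5],"turn":0,"jaw":1},{"delta_pos":[-3,-11,-0.5],"turn":0,"jaw":1},{"delta_pos":[-3.8,-14,-0.5],"turn":0,"jaw":1},{"delta_pos":[-4.5,-16.5,-0.5],"turn":0,"jaw":1},{"delta_pos":[-4.5,-16.7,-0.5],"turn":0,"jaw":1},{"delta_pos":[-4.5,-16.7,-0.5],"turn":0,"jaw":1}]}}

```text
clock: 13.23
tool_pos: [0.4574, 0.1158, 0.2645]
eef_rot: [0.74, 0.672, -0.001, -0.0]
contact_force: [0.6, 0.7, 0.3]
opening: 0.007
```

```bash
python3 look.py 11 -.1505 -.045 .06;cat > keys.py <<'E'
from lid import *
t=np.tan(np.radians(8))
for y in(.08,.052,.026,-.01,-.08,-.045):
    for x in ((-.1505,) if y!=-.045 else(-.1625,-.1505,-.1385)): print(y,x,pj([b2w(x,y,.052+(x+.18)*t)]))
E
python3 keys.py|tail -8
python3 - <<'E'
from plant import nets,vision
print([(d["score"],d["location"][1]*512,d["location"][0]*384) for d in nets.boxes_of("wrist","tare_top")])
E
```

```text
cm [-0.08 -0.16 20.45] toolx yaw 84.48 bal [-0.1487 -0.044   0.2645] [0.4574 0.1158 0.2645] want yaw 84.55690094625717 F [0.6  0.7  0.27] 13.2333
0.08 -0.1505 [[358.2 158.5]]
0.052 -0.1505 [[336.  158.4]]
0.026 -0.1505 [[315.3 158.4]]
-0.01 -0.1505 [[286.3 158.5]]
-0.08 -0.1505 [[229.8 158.7]]
-0.045 -0.1625 [[258.  148.7]]
-0.045 -0.1505 [[258.  158.6]]
-0.045 -0.1385 [[258.1 168.3]]
[(0.72, 261.5808, 162.816)]
```

View pics/w11.png

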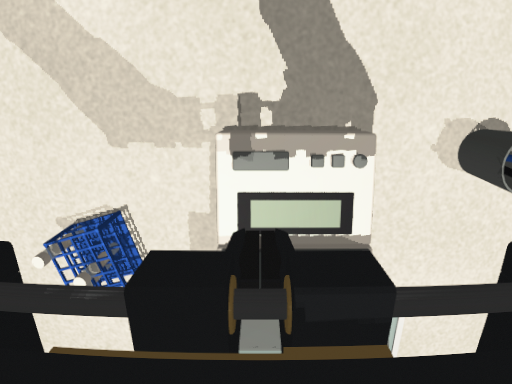

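View pics/s11.png

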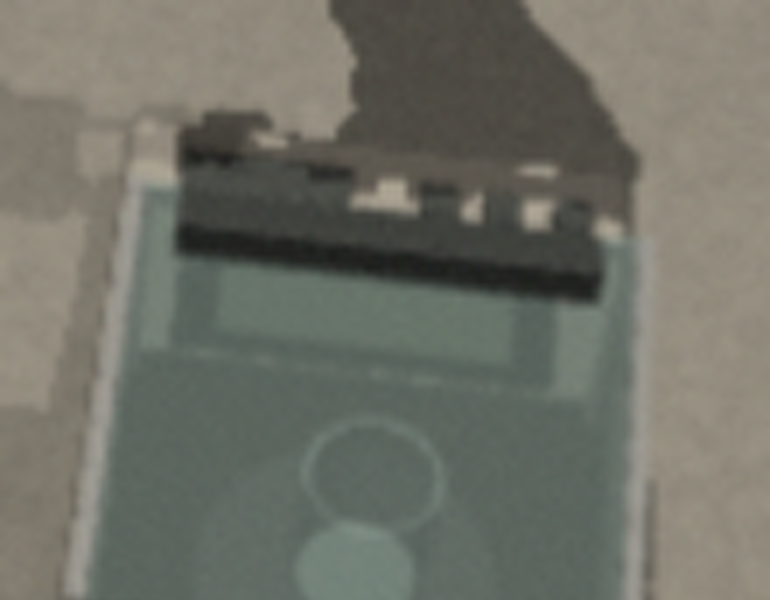

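```bash
python3 - <<'E'
from h import *
import cv2
p=vision.camera_params("top");E=p["extrinsics"]
def bp(u,v,z):
    n=cv2.undistortPoints(np.float64([[[u,v]]]),p["intrinsics"],p["D"])[0,0]
    d=E[:3,:3].T@np.array([n[0],n[1],1]);c=-E[:3,:3].T@E[:3,3];return c+d*(z-c[2])/d[2]
for u,v,z in[(284,164,.07),(316,159,.07),(326,199,.07),(292,206,.07),(303,178,.105),(309,170,.105),(320,189,.105)]:
    w=bp(u,v,z);print(u,v,w.round(3),"bal",w2b(w).round(3))
E
```

```text
284 164 [ 0.628 -0.078  0.07 ] bal [ 0.039 -0.221  0.07 ]
316 159 [ 0.64  -0.172  0.07 ] bal [ 0.061 -0.313  0.07 ]
326 199 [ 0.521 -0.196  0.07 ] bal [-0.056 -0.349  0.07 ]
292 206 [ 0.502 -0.097  0.07 ] bal [-0.084 -0.252  0.07 ]
303 178 [ 0.577 -0.129  0.105] bal [-0.007 -0.277  0.105]
309 170 [ 0.6   -0.147  0.105] bal [ 0.018 -0.292  0.105]
320 189 [ 0.544 -0.176  0.105] bal [-0.035 -0.327  0.105]
```

Emit:
{"fn": "send_rows", "kwargs": {"series": [{"delta_pos":[0,0,3],"turn":0,"jaw":1},{"delta_pos":[0,0,6],"turn":0,"jaw":1},{"delta_pos":[0,0,9],"turn":0,"jaw":1},{"delta_pos":[0,0,12],"turn":0,"jaw":1},{"delta_pos":[0,0,15],"turn":0,"jaw":1},{"delta_pos":[0,0,17],"turn":0,"jaw":1},{"delta_pos":[0,0,18.5],"turn":0,"jaw":1},{"delta_pos":[0,0,19],"turn":0,"jaw":1}]}}

```text
clock: 14.05
tool_pos: [0.4589, 0.1161, 0.0716]
eef_rot: [0.741, 0.672, -0.001, -0.001]
contact_force: [-1.3, -0.4, -0.0]
opening: 0.007
```

```bash
python3 look.py 12 -.149 -.044 .04;python3 keys.py|tail -8
```

```text
cm [-0.04 -0.17  3.16] toolx yaw 84.44 bal [-0.1472 -0.0436  0.0716] [0.4589 0.1161 0.0716] want yaw 84.55690094625717 F [-1.29 -0.41 -0.01] 14.05
0.08 -0.1505 [[447.5 214.3]]
0.052 -0.1505 [[406.7 214.7]]
0.026 -0.1505 [[367.6 215. ]]
-0.01 -0.1505 [[312.  215.4]]
-0.08 -0.1505 [[202.3 215.7]]
-0.045 -0.1625 [[257.  196.8]]
-0.045 -0.1505 [[257.1 215.6]]
-0.045 -0.1385 [[257.2 234. ]]
```

View pics/w12.png

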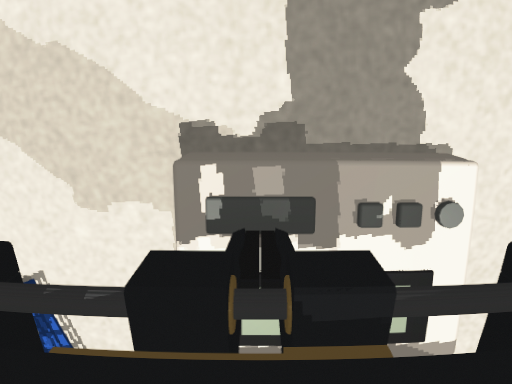

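View pics/s12.png

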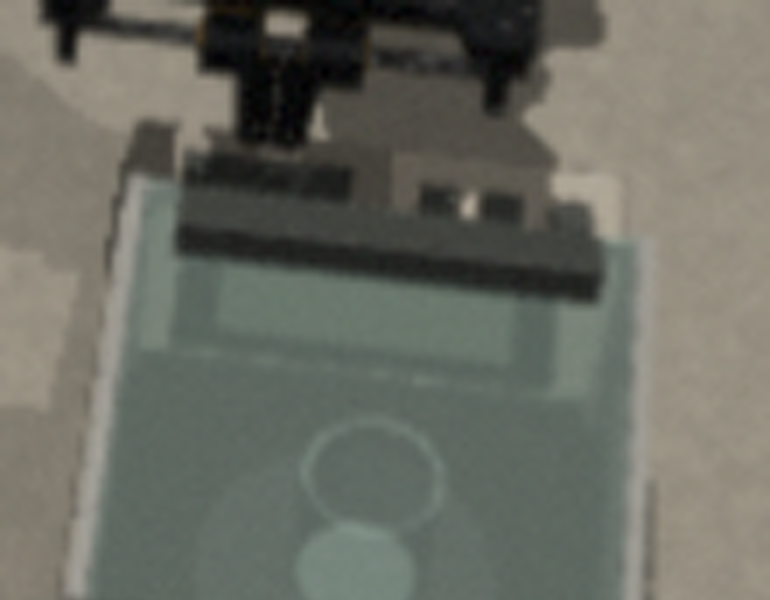

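Emit:
{"fn": "send_rows", "kwargs": {"series": [{"delta_pos":[0.1,-0.2,0.5],"turn":0,"jaw":1},{"delta_pos":[0.1,-0.3,1.0],"turn":0,"jaw":1},{"delta_pos":[0.1,-0.3,1.5],"turn":0,"jaw":1},{"delta_pos":[0.1,-0.3,2.0],"turn":0,"jaw":1},{"delta_pos":[0.1,-0.3,2.3],"turn":0,"jaw":1},{"delta_pos":[0.1,-0.3,2.3],"turn":0,"jaw":1}]}}

```text
clock: 14.65
tool_pos: [0.4559, 0.1171, 0.0508]
eef_rot: [0.741, 0.672, -0.0, -0.0]
contact_force: [-0.4, 0.3, -0.5]
opening: 0.007
```

```bash
python3 look.py 13 -.1505 -.0425 .04;python3 keys.py|tail -8
```

```text
cm [ 0.03 -0.01  1.08] toolx yaw 84.42 bal [-0.1504 -0.0428  0.0508] [0.4559 0.1171 0.0508] want yaw 84.55690094625717 F [-0.36  0.33 -0.46] 14.65
0.08 -0.1505 [[466.1 232.6]]
0.052 -0.1505 [[421.5 233.4]]
0.026 -0.1505 [[378.4 234. ]]
-0.01 -0.1505 [[316.6 234.7]]
-0.08 -0.1505 [[194.5 235. ]]
-0.045 -0.1625 [[255.4 214.3]]
-0.045 -0.1505 [[255.5 235. ]]
-0.045 -0.1385 [[255.6 255.1]]
```

View pics/w13.png

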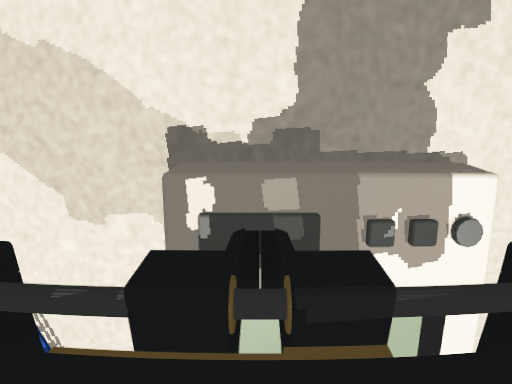

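View pics/s13.png

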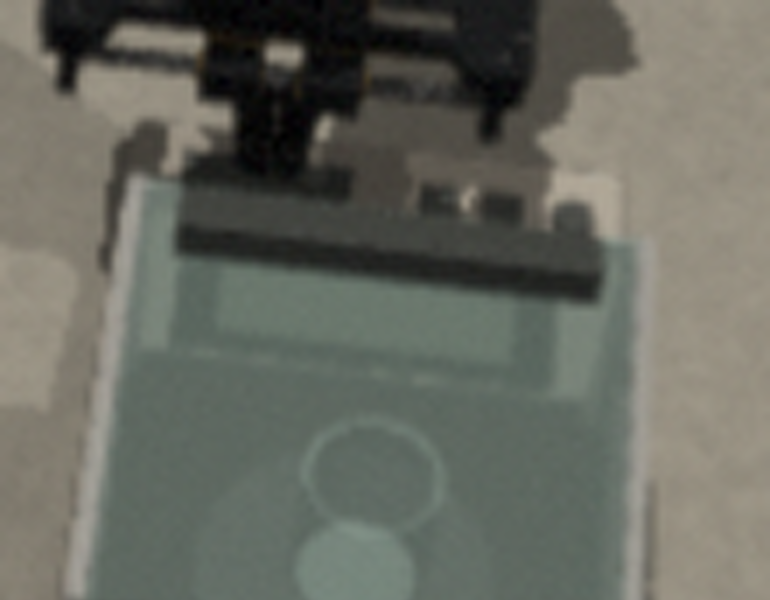

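Emit:
{"fn": "send_rows", "kwargs": {"series": [{"delta_pos":[0,0,0.15],"turn":0,"jaw":1},{"delta_pos":[0,0,0.3],"turn":0,"jaw":1},{"delta_pos":[0,0,0.45],"turn":0,"jaw":1},{"delta_pos":[0,0,0.6],"turn":0,"jaw":1},{"delta_pos":[0,0,0.7],"turn":0,"jaw":1},{"delta_pos":[0,0,0.7],"turn":0,"jaw":1}]}}

```text
clock: 15.25
tool_pos: [0.4559, 0.1172, 0.044]
eef_rot: [0.741, 0.672, -0.0, -0.0]
contact_force: [-0.5, -0.1, 0.1]
opening: 0.004
```

Emit:
{"fn": "send_rows", "kwargs": {"series": [{"delta_pos":[0,0,0.1],"turn":0,"jaw":1},{"delta_pos":[0,0,0.2],"turn":0,"jaw":1},{"delta_pos":[0,0,0.2],"turn":0,"jaw":1}]}}

```text
clock: 15.5
tool_pos: [0.456, 0.1172, 0.0421]
eef_rot: [0.741, 0.672, -0.0, -0.0]
contact_force: [0.5, -0.4, 0.3]
opening: 0.003
```

Emit:
{"fn": "send_rows", "kwargs": {"series": [{"delta_pos":[0,0,0.1],"turn":0,"jaw":1},{"delta_pos":[0,0,0.2],"turn":0,"jaw":1},{"delta_pos":[0,0,0.2],"turn":0,"jaw":1}]}}

```text
clock: 15.75
tool_pos: [0.4561, 0.1172, 0.0401]
eef_rot: [0.741, 0.672, 0.0, 0.0]
contact_force: [0.3, 0.7, -0.3]
opening: 0.003
```

Emit:
{"fn": "send_rows", "kwargs": {"series": [{"delta_pos":[0,0,0.1],"turn":0,"jaw":1},{"delta_pos":[0,0,0.2],"turn":0,"jaw":1},{"delta_pos":[0,0,0.2],"turn":0,"jaw":1}]}}

```text
clock: 16.0
tool_pos: [0.4563, 0.1172, 0.0382]
eef_rot: [0.741, 0.672, 0.0, 0.0]
contact_force: [0.1, -0.8, 2.4]
opening: 0.005
```

Contact begins near z = 0.039; continuing.

Emit:
{"fn": "send_rows", "kwargs": {"series": [{"delta_pos":[0,0,0.1],"turn":0,"jaw":1},{"delta_pos":[0,0,0.2],"turn":0,"jaw":1},{"delta_pos":[0,0,0.2],"turn":0,"jaw":1}]}}

```text
clock: 16.25
tool_pos: [0.4566, 0.1172, 0.0362]
eef_rot: [0.741, 0.672, 0.0, 0.0]
contact_force: [1.1, -1.2, 3.9]
opening: 0.006
```

Emit:
{"fn": "send_rows", "kwargs": {"series": [{"delta_pos":[0,0,0.1],"turn":0,"jaw":1},{"delta_pos":[0,0,0.1],"turn":0,"jaw":1},{"delta_pos":[0,0,0.1],"turn":0,"jaw":1}]}}

```text
clock: 16.5
tool_pos: [0.4566, 0.1172, 0.0353]
eef_rot: [0.741, 0.672, 0.001, 0.0]
contact_force: [1.7, -0.3, 3.7]
opening: 0.007
```

Emit:
{"fn": "send_rows", "kwargs": {"series": [{"delta_pos":[0,0,0.1],"turn":0,"jaw":1},{"delta_pos":[0,0,0.1],"turn":0,"jaw":1},{"delta_pos":[0,0,0.1],"turn":0,"jaw":1}]}}

```text
clock: 16.75
tool_pos: [0.4568, 0.1172, 0.0347]
eef_rot: [0.741, 0.672, 0.001, 0.0]
contact_force: [1.1, -0.9, 9.1]
opening: 0.006
```

```bash
python3 look.py 14 -.1505 -.0425 .04
```

```text
cm [ 0.02 -0.1  -0.53] toolx yaw 84.4 bal [-0.1495 -0.0427  0.0347] [0.4568 0.1172 0.0347] want yaw 84.55690094625717 F [ 1.05 -0.87  9.08] 16.75
```

View pics/w14.png

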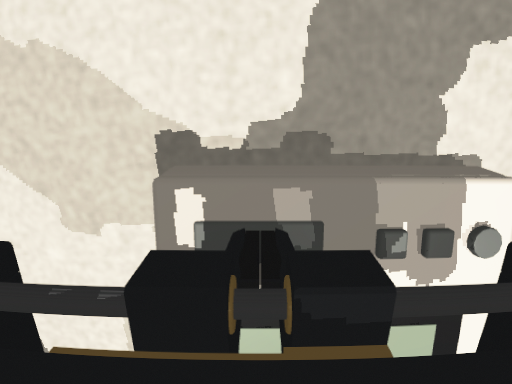

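Emit:
{"fn": "send_rows", "kwargs": {"series": [{"delta_pos":[0,0,0],"turn":0,"jaw":1},{"delta_pos":[0,0,-0.3],"turn":0,"jaw":1},{"delta_pos":[0,0,-0.8],"turn":0,"jaw":1},{"delta_pos":[0,0,-2],"turn":0,"jaw":1},{"delta_pos":[0,0,-5],"turn":0,"jaw":1},{"delta_pos":[0,0,-9],"turn":0,"jaw":1},{"delta_pos":[0,-1,-13],"turn":0,"jaw":1},{"delta_pos":[0,-2,-17],"turn":0,"jaw":1}]}}

```text
clock: 17.52
tool_pos: [0.4343, 0.1188, 0.2054]
eef_rot: [0.741, 0.672, -0.001, -0.001]
contact_force: [1.2, 0.8, 0.4]
opening: 0.006
```

Emit:
{"fn": "send_rows", "kwargs": {"series": [{"delta_pos":[0,-1,-4],"turn":0,"jaw":1},{"delta_pos":[0,-2,-6],"turn":0,"jaw":1},{"delta_pos":[0,-3,-6],"turn":0,"jaw":1},{"delta_pos":[0,-3,-6],"turn":0,"jaw":1},{"delta_pos":[0,-3,-6],"turn":0,"jaw":1}]}}

```text
clock: 17.93
tool_pos: [0.4049, 0.1215, 0.2633]
eef_rot: [0.74, 0.672, -0.001, -0.0]
contact_force: [0.6, 0.6, 0.1]
opening: 0.008
```

```bash
python3 look.py 15 -.1505 -.0425 .04; python3 keys.py | tail -8
```

```text
cm [ 0.12  5.16 22.32] toolx yaw 84.47 bal [-0.2015 -0.0433  0.2633] [0.4049 0.1215 0.2633] want yaw 84.55690094625717 F [0.6  0.64 0.06] 17.9333
0.08 -0.1505 [[355.3 201.1]]
0.052 -0.1505 [[333.9 201.2]]
0.026 -0.1505 [[313.8 201.2]]
-0.01 -0.1505 [[285.8 201.3]]
-0.08 -0.1505 [[231.3 201.5]]
-0.045 -0.1625 [[258.5 192.1]]
-0.045 -0.1505 [[258.5 201.4]]
-0.045 -0.1385 [[258.6 210.7]]
```

View pics/w15.png

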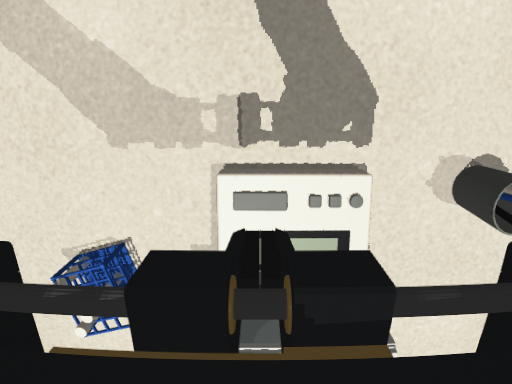

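View pics/s15.png

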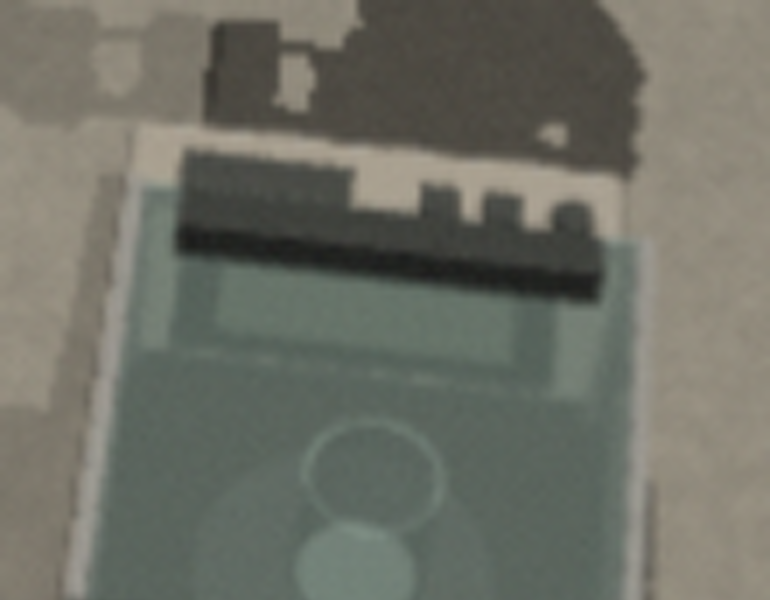

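```bash
python3 -c "
from plant import order; print(order.finish_job())"
```

```text
the job is handed in; nothing more can be done
None
```

I shut the glass top of the draught shield with the closed fingertips, then pressed the tare bar all the way down and let it spring back. The job was handed in at about 18 s; no verdict is reported.

- **Lid:** I pushed the lip along the balance's -x until the arm stopped moving and the force rose from about 2 N to 8.5 N along x. The last pictures show the lid's front edge at the shield's front glass.
- **Tare bar:** First contact was at TCP z of about 0.039 m. The force stayed near 4 N, then jumped to 9 N at 0.0347 m, so the bar travelled roughly 4–5 mm to its stop. The pictures cannot show millimetres of key travel, so "sprung back" rests on the bar looking level with the other keys afterwards.
- **Other keys and loose things:** The other keys look untouched, and the beaker, the rack and the part of the pen pot in view appear where they were. I judged this by eye and measured no displacements. The bottle is not in the last pictures, but the arm stayed well away from it.

**Disagreement with the description:** the fingertips end about 28 mm short of the stated position, at roughly tool z = -17 mm instead of +11 mm. Because of this my first push passed over the lip without touching it. The wrist and scene pictures, and later the contact heights, agreed on the shorter length, so I used that. The wrist camera also disagreed with my fitted balance pose by 2–3 mm.

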